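# Angle a sample rack past the guide post into the loading bay

## Task

Without gripping or lifting it, push the long blue sample rack across the bench with shut fingers, at one end and then the other as needed, so that it swings past the orange post, lines up with the white loading bay and slides in lengthwise until its leading end is fully home against the stop. Push gently, keep the rack flat on the bench, leave the other things where they are, and back away when it is home.

Things in the scene. Friction and masses are not known exactly. Their poses are not given: they have to be found in the camera images.
- rack: Loose long sample rack: blue bar 180 mm long (its x), 30 wide (its y), 30 tall, vial caps fixed along its top (39 overall), about 0.26 kg. Origin: centre of its underside, z = 0 on the bench. The ends are alike, either may lead. Begins lying across the way into the bay in front of the mouth, partly behind the post. Push only, no gripping or lifting.
- bay: Fixed white loading bay. Origin: on the bench, centre of its mouth; +x is the way in (about world -y), +y points away from the robot. Lane centred on y = 0, 44 mm clear (41 at its throat, x = 33) up to the stop face at x = 160; walls 12 thick, 26 tall, no raised floor. Blue flared guides (26 tall) widen the mouth to 80 mm at x = -13. Behind the stop a housing 60 tall, to x = 272, y = +-60.
- bay_home (a point): Point on the bench on the lane's centre line, 70 mm inside the mouth, where the rack's centre lies when it is fully home (the rack's last 20 mm then stick out of the mouth). Axes as the bay's.
- post: Fixed orange guide post, 18 mm across, 55 mm tall, standing on the bench in front of the mouth on the robot's side of the way in. It cannot be moved. Origin: centre of its foot on the bench.
- vial: Bystander: leave it where it is. Origin: centre of its underside. Small clear vial with paper label and red cap, 28 mm across, 50 mm tall, standing beside the loading bay on the robot's side.
- marker: Bystander: leave it where it is. Origin: centre of its underside. Red marker pen, 12 mm thick, 125 mm long, lying on the bench on the far side of the loading bay.
- beaker: Bystander: leave it where it is. Origin: centre of its underside. Glass beaker, 68 mm across, 80 mm tall, standing at the right.
- reagent: Bystander: leave it where it is. Origin: centre of its underside. Amber reagent bottle with white cap, 48 mm across, 85 mm tall, standing at the left.
- tip_tray: Bystander: leave it where it is. Origin: centre of its underside. Open green divided tray, 85 x 120 x 45 mm, lying at the left.
Mind the look-alikes: they are no part of the job. Of the things like the rack, leave any that is turquoise; of the rest the larger one is meant.

How it is judged (in metres and radians):
At the end, for the whole second after the job is handed in: The rack lies flat and still on the bench inside the bay, lengthwise in the lane (within 0.12 rad and 12 mm of its centre line), its leading end within 7 mm of the stop (x of rack in the frame of bay between 0.063 and 0.075 m and y of rack in the frame of bay between -0.012 and 0.012 m and angle between the x axis of rack and the x axis of bay, either way round below 0.12 rad and angle between rack's own z axis and vertical below 0.06 rad and height (world z) of rack below 0.004 m and linear speed of rack below 0.01 m/s); the robot touches nothing.
It fails at once if the rack is lifted (10 mm) or tipped (0.2 rad) (height (world z) of rack above 0.01 m or angle between rack's own z axis and vertical above 0.2 rad).
It fails at once if the fingers squeeze or ram the rack (over 45 N) (contact force between the fingers and rack above 45 N).
It fails at once if a bystander is pushed more than 25 mm or knocked over (distance of any of vial, marker, beaker, reagent, tip_tray from where it was at the start of the episode above 0.025 m or angle between any of vial, beaker, reagent, tip_tray's own z axis and vertical above 0.5 rad).
It also fails if it takes over 72 s, if anything falls off the work surface, if the arm or the gripper's body presses on something with over 40 N, if the wrist force passes 120 N, or if a joint passes its speed limit or range.

## Robot

A 7-joint arm with a two-finger parallel gripper is mounted at the origin on the work surface. World frame = base frame: x ahead of the robot, y to its left, z up, the work surface at z = 0. Lengths are in m, angles in degrees, forces in N, time in s.
With the tool pointing down it reaches from about 0.425 to 0.875 m from the base axis. Payload 4.7 kg.
Tool frame: the origin (TCP) lies between the finger pads; the fingertips stand 25 mm ahead of it and the grasp point (between the pads) lies 6 mm ahead of it (env.tip_reach is the distance from the TCP to the fingertips, in m); z points along the fingers, y is the direction in which the jaws open and shut (so a half turn about z gives the same grasp; the last joint's range is limited). The gripper opens to 87 mm and grips with 3 to 60 N. Pads are 19 mm wide; open, the fingers measure 117 mm over their backs; the gripper's body (75 mm by 190 mm) begins 51 mm behind the grasp point.
Start: joints at [70.766, 18.392, -4.016, 83.108, 1.295, 78.541, -3.26], TCP at [0.223, -0.611, 0.248] pointing down, gripper open.
Joint ranges: [-163.93, 163.93], [-17.29, 119.83], [-79.2, 71.16], [3.27, 140.29], [-89.18, 269.18], [5.43, 117.66], [-154.24, 154.24]. Speed limits (degrees/s): [147.25, 147.25, 180, 180, 180, 180, 180].

## Interface

Orientations are given as [roll, pitch, yaw] about the fixed x, y, z axes, in that order (R = Rz(yaw) Ry(pitch) Rx(roll)).
In Python, from cell import env, viewer, job gives the robot as it stands.
- The arm moves only by the tool move_arm, never from a script. Its argument "steps" is a list of rows, each a list of 7 numbers: the finger opening in cm, from 0 to 8.7, then the shift along the tool's x, y, z in cm, then the turn, a rotation vector about the tool's x, y, z in rad. In form: [[fingers, tx, ty, tz, wx, wy, wz], ...]. A call has 1 to 5 rows; each row shifts and turns the commanded pose from where the row before left it, along the tool's axes as they then stand; what a row does not reach is not made up. A row lasts 1/12 s, in which the tool goes at most 41.7 mm and 7.16 degrees, less where a joint would pass 70% of its speed; a pose out of reach is approached as far as the arm can. A call is refused whole if a number of a shift passes 4.17 or a number of a turn 0.125, either way. A call with a gripper value outside its range is refused whole. The fingers move at their own pace and stop on an object; "force" is the grip in N (left out, the last holds). Time passes only in rows, so rows that do not move let the fingers close. It gives the time, the measured TCP pose, the force and the opening at its end, in the units of the state.
- env.get_obs(): the state, without advancing time (a new reading comes with each control period).
- viewer.read_camera(name): name is "side" or "top" or "wrist"; returns a dict with "img" (420x560x3 uint8, red, green, blue), "vfov" (degrees; the focal length in pixels is half the picture's height over the tangent of half this angle, whatever the lens; pixels are square), "cx", "cy" (the principal point, pixels), "extrinsics" (4x4, takes a point from world to camera coordinates); the wrist camera has in their place "mount" (4x4, takes a point from camera to tool coordinates, whose origin is the TCP and whose axes are the flange's). Camera axes: x right, y down, z forward; pixel columns grow to the right and rows downward; lengths in m; the calibration is good to about 2 mm. The wrist camera is an equidistant fisheye: a pixel r from the principal point sees the ray r / f radians off the axis. A picture is of the moment at which its call begins: read the wrist's pose just before it. There is no depth.
- job.sign_off(): hands the job in, once; it reports no verdict.
The state is a dict: "time_s": time; "qpos": joint angles; "joint_velocities": joint speeds; "effort": joint torques, N m; "tool_pos": TCP position; "tool_rot": TCP orientation; "force": force on the tool from outside, world axes, zero at the start; "wrist_torque": the same for the moment, N m; "grip_width": finger opening in m.
Only numpy, scipy, OpenCV 4.12 (cv2) and the standard library are available. Lean on these libraries where they do the work, as an engineer would, in place of code of your own. Each camera call takes 0.05 s, during which the arm holds its last target.

## Working session

There is one attempt and no reset: what is moved stays moved. The work goes in short steps, Python scripts to look and compute and a tool call to move; the robot and the scene stay as the last step left them, time stands still between calls to the robot, and variables do not carry over. Pictures are saved under pics/ and viewed, and the job is handed in when it is done.

Besides the shell and the picture viewer there is one more tool, called after "Request:" as name(argument=value, ...), one argument or row to a line, values as JSON. move_arm: Moves the arm, as the interface text tells. Its arguments: {"type":"object","properties":{"steps":{"type":"array"},"force":{"type":"number"}},"required":["steps"]}

```bash
ls; mkdir -p pics
python3 - <<'E'
from cell import env, viewer, job
import cv2,json,numpy as np
for n in ["side","top","wrist"]:
    c=viewer.read_camera(n); cv2.imwrite(f"pics/{n}0.png",c["img"][:,:,::-1])
    print(n,{k:(v.tolist() if hasattr(v,'tolist') else v) for k,v in c.items() if k!="img"})
print(env.get_obs(),env.tip_reach)
E
```

```text
pics
side {'vfov': 49.242667008608784, 'cx': 290.21731259824105, 'cy': 211.92539374776524, 'extrinsics': [[-0.9400377403003572, -0.34074625071579473, -0.014867395001378896, 0.5069314963080381], [-0.1900404905481352, 0.5594771144749093, -0.8067651271163455, 0.1368000426007998], [0.28322015952827645, -0.7555642600083451, -0.5906851870792255, 1.009602592345034], [0.0, 0.0, 0.0, 1.0]]}
top {'vfov': 56.44955343172809, 'cx': 278.0122221717644, 'cy': 208.08426231936488, 'extrinsics': [[-0.02491370090417518, -0.9994373761874361, -0.022455257442984763, 0.023997321348442062], [-0.9916665323788634, 0.027547611728541883, -0.12585156990571855, 0.5432875406334473], [0.12639935152894485, 0.019132698911207374, -0.9917949101328538, 0.8353697780678647], [0.0, 0.0, 0.0, 1.0]]}
wrist {'vfov': 65.70646984690485, 'cx': 281.0391439977734, 'cy': 216.128465202624, 'mount': [[-0.0005845341860356652, -0.964300848529947, -0.2648084814431117, 0.07235172407505092], [0.9999998288727526, -0.0005573211758192786, -0.0001778976375788269, -0.0005430547876927871], [2.3963468623898442e-05, -0.26480854011441635, 0.9643010092850782, -0.13736681933227748], [0.0, 0.0, 0.0, 1.0]]}
{'time_s': 0.15, 'qpos': array([70.76676676, 18.42940605, -4.015937  , 83.15963032,  1.29412516,
       78.54272911, -3.26143558]), 'joint_velocities': array([-0.05872831, -0.18912769, -0.04609203, -0.13355163, -0.00189361,
       -0.16371311,  0.00480458]), 'effort': array([-1.93453193e-04, -4.91797042e+01, -4.04454069e-01, -3.12879038e+01,
       -6.40540849e-02,  4.04814875e-02,  9.36048900e-05]), 'tool_pos': array([ 0.22258003, -0.61027788,  0.24670477]), 'tool_rot': array([-1.79913409e+02,  4.22915272e-03,  2.00414221e+01]), 'force': array([-0.52130801, -1.17109342,  0.34944192]), 'wrist_torque': array([-0.00395607, -0.00816036,  0.05224668]), 'grip_width': 0.08695137174097042} 0.025
```

View pics/top0.png

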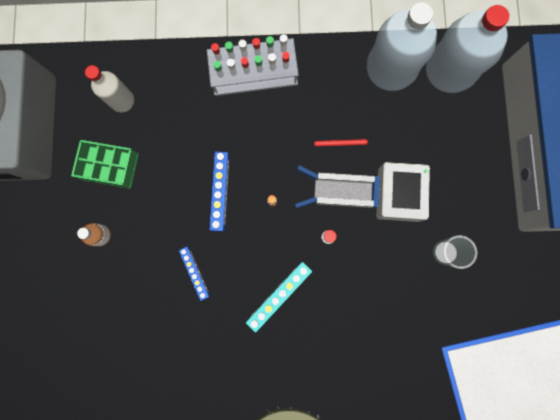

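View pics/side0.png

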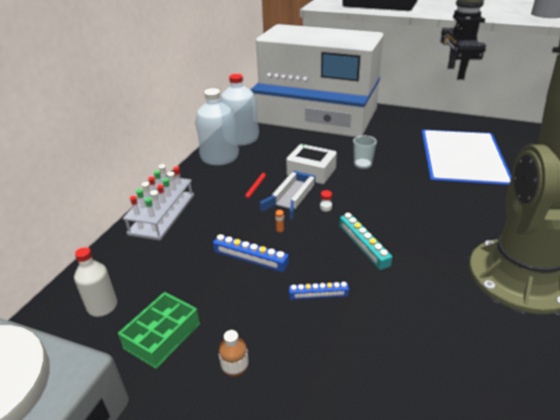

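```bash
cat > h.py <<'E'
from cell import env, viewer, job
import cv2, numpy as np
def cam(n):
    c=viewer.read_camera(n); c["f"]=c["img"].shape[0]/2/np.tan(np.radians(c["vfov"]/2)); return c
def ray(c,uv,z):
    E=c["extrinsics"];R=E[:3,:3];t=E[:3,3];o=-R.T@t
    uv=np.atleast_2d(uv).astype(float)
    d=np.c_[(uv[:,0]-c["cx"])/c["f"],(uv[:,1]-c["cy"])/c["f"],np.ones(len(uv))]@R
    return (o+d*((z-o[2])/d[:,2])[:,None])[:,:2]
def proj(c,P):
    E=c["extrinsics"];q=np.atleast_2d(P)@E[:3,:3].T+E[:3,3]
    return q[:,:2]/q[:,2:]*c["f"]+[c["cx"],c["cy"]]
def hsv(c): return cv2.cvtColor(c["img"],cv2.COLOR_RGB2HSV)
def save(c,name,roi=None,s=1):
    im=c["img"][:,:,::-1]
    if roi: im=im[roi[1]:roi[3],roi[0]:roi[2]]
    cv2.imwrite("pics/"+name,cv2.resize(im,None,fx=s,fy=s,interpolation=cv2.INTER_NEAREST))
E
python3 - <<'E'
from h import *
c=cam("top");save(c,"topz.png",(170,120,450,300),2.8)
H=hsv(c)
def comps(m,amin=5):
    n,l,s,ce=cv2.connectedComponentsWithStats(m.astype(np.uint8))
    return [(i,s[i],ce[i],l==i) for i in range(1,n) if s[i][4]>=amin]
blue=cv2.inRange(H,(105,120,60),(125,255,255))>0
for i,s,ce,m in comps(blue,20): print("blue",s,ce.round(1), ray(c,ce,0.02).round(3))
org=cv2.inRange(H,(5,120,90),(18,255,255))>0
for i,s,ce,m in comps(org,10): print("org",s,ce.round(1),ray(c,ce,0.05).round(3))
wh=cv2.inRange(H,(0,0,150),(179,70,255))>0
for i,s,ce,m in comps(wh,6):
    if 170<ce[0]<450 and 110<ce[1]<300: print("wh",s,ce.round(1),ray(c,ce,0.026).round(4),ray(c,ce,0.039).round(4))
E
```

```text
blue [ 531   33   29  195 3569] [549.2 111.2] [[ 0.753 -0.619]]
blue [209 151  21  81 740] [218.4 192. ] [[0.586 0.145]]
blue [298 166  19  13 112] [307.  171.8] [[ 0.627 -0.058]]
blue [373 176   6  31 154] [375.8 191.7] [[ 0.577 -0.212]]
blue [295 198  21  10 103] [305.  202.4] [[ 0.557 -0.051]]
blue [178 246  32  55 358] [193.5 273.2] [[0.405 0.202]]
blue [441 320 119 100 996] [483.3 353.4] [[ 0.221 -0.421]]
org [267 195   9   9  49] [270.9 198.3] [[0.564 0.024]]
org [ 82 224  20  21 232] [ 93.  234.2] [[0.495 0.416]]
wh [217 153   7   7  42] [219.9 156.2] [[0.6684 0.14  ]] [[0.6649 0.1378]]
wh [216 163   7   7  39] [219.3 165.7] [[0.646  0.1416]] [[0.6429 0.1394]]
wh [ 382  162   48   58 1522] [404.9 191.2] [[ 0.5751 -0.2756]] [[ 0.573  -0.2716]]
wh [215 172   8   7  13] [219.3 174.1] [[0.6266 0.1416]] [[0.6238 0.1394]]
wh [318 173  57   9 331] [346.1 177. ] [[ 0.6114 -0.1459]] [[ 0.6088 -0.1438]]
wh [ 315  181   59   25 1248] [343.5 193.1] [[ 0.5748 -0.1382]] [[ 0.5727 -0.1362]]
wh [215 182   7   7  41] [218.  184.8] [[0.602  0.1448]] [[0.5995 0.1425]]
wh [214 191   8   8  43] [2
[... 634 characters left out ...]
8]] [[0.4255 0.2076]]
wh [300 267   7   8  45] [303.1 270.6] [[ 0.4049 -0.0418]] [[ 0.4054 -0.0412]]
wh [189 268   5   5  22] [191.1 269.9] [[0.4123 0.2056]] [[0.4126 0.2024]]
wh [192 274   5   5  21] [194. 276.] [[0.3989 0.1991]] [[0.3994 0.196 ]]
wh [293 275   7   7  45] [296. 278.] [[ 0.3892 -0.0258]] [[ 0.3898 -0.0255]]
wh [195 280   5   6  12] [197.  282.2] [[0.3853 0.1924]] [[0.386  0.1894]]
wh [286 282   7   8  17] [288.8 285.6] [[ 0.3731 -0.0096]] [[ 0.374  -0.0095]]
wh [197 287   5   5  20] [199.2 288.8] [[0.3709 0.1874]] [[0.3719 0.1845]]
wh [279 290   7   7  45] [282. 293.] [[0.3576 0.0058]] [[0.3587 0.0056]]
wh [200 293   5   5  21] [202. 295.] [[0.3573 0.1814]] [[0.3585 0.1785]]
```

View pics/topz.png

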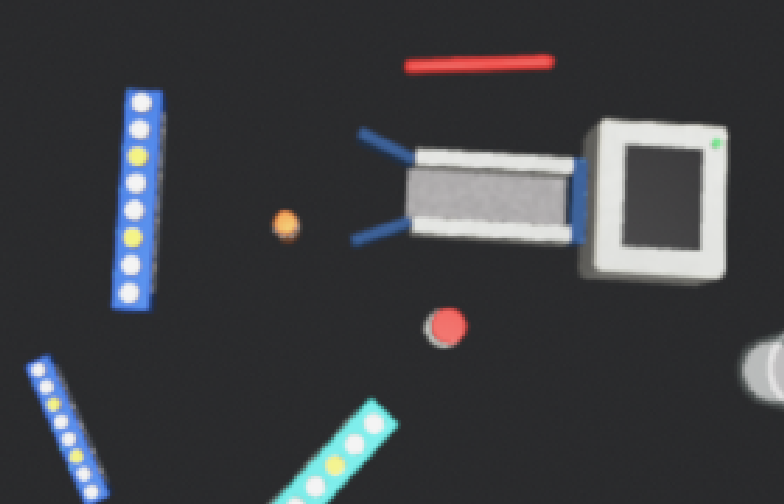

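```bash
python3 - <<'E'
from h import *
c=cam("top");H=hsv(c)
# far wall: column-wise edges of bright strip
g=c["img"].min(axis=2).astype(float)
print(H[170:210:1,345])
E
python3 - <<'E'
from h import *
c=cam("top");img=c["img"].astype(float)
g=img.min(axis=2)
for x in (325,345,365): print(x,[int(v) for v in g[168:212,x]])
print("row185",[int(v) for v in g[190,305:385]])
E
```

```text
[[120  17  45]
 [120  12  44]
 [120  11  45]
 [ 90   4  70]
 [ 40   5 161]
 [ 40   3 221]
 [ 40   3 228]
 [ 30   2 228]
 [ 45   2 226]
 [ 38   5 198]
 [ 24  10 130]
 [ 24  10 130]
 [ 15   3 159]
 [170   4 177]
 [170   4 178]
 [  0   3 179]
 [170   4 180]
 [165   3 178]
 [  0   3 177]
 [  0   3 174]
 [  0   3 172]
 [  0   3 173]
 [170   4 175]
 [170   4 175]
 [  0   3 175]
 [165   3 176]
 [165   3 176]
 [170   4 176]
 [ 10   4 177]
 [ 30   5 203]
 [ 40   3 226]
 [ 45   2 227]
 [ 45   2 227]
 [ 40   3 224]
 [ 38   5 190]
 [ 23   9 110]
 [  0   0  64]
 [105  11  46]
 [120  11  45]
 [110  17  44]]
325 [43, 42, 42, 44, 79, 173, 225, 227, 227, 227, 201, 125, 131, 161, 173, 174, 174, 172, 172, 173, 174, 175, 177, 177, 174, 170, 171, 174, 176, 197, 221, 226, 227, 226, 212, 156, 97, 55, 43, 42, 41, 41, 42, 42]
345 [43, 43, 43, 42, 42, 69, 159, 218, 225, 226, 224, 194, 125, 125, 157, 174, 175, 177, 177, 176, 174, 172, 169, 171, 172, 172, 173, 174, 174, 174, 174, 199, 223, 225, 225, 221, 186, 107, 64, 44, 42, 41, 42, 43]
365 [43, 42, 42, 42, 42, 42, 62, 136, 202, 222, 224, 222, 201, 144, 119, 146, 170, 172, 170, 169, 169, 171, 172, 172, 172, 173, 173, 173, 173, 174, 177, 176, 199, 223, 224, 223, 220, 186, 103, 74, 47, 42, 43, 42]
row185 [42, 42, 42, 43, 42, 42, 42, 42, 45, 73, 133, 168, 172, 171, 173, 174, 175, 174, 174, 176, 177, 176, 177, 178, 178, 176, 174, 175, 175, 173, 171, 170, 170, 171, 174, 175, 175, 176, 177, 174, 169, 169, 172, 175, 177, 176, 175, 174, 174, 175, 176, 177, 177, 177, 175, 172, 171, 172, 173, 174, 172, 173, 174, 172, 171, 168, 137, 68, 39, 52, 61, 62, 62, 69, 84, 94, 93, 130, 189, 219]
```

Run:
```python
from h import *
c=cam("side");save(c,"sidez.png",(190,130,390,310),4);
```

```text
(no output)
```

View pics/sidez.png

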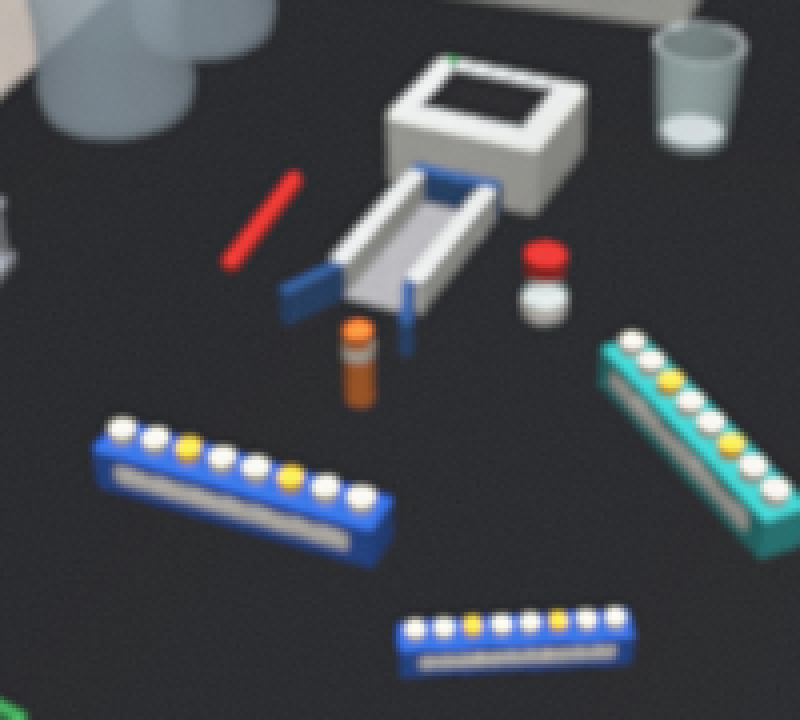

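Run:
```python
from h import *
c=cam("top");img=c["img"].astype(float);g=img.min(axis=2)
E=c["extrinsics"];print("campos",(-E[:3,:3].T@E[:3,3]).round(3))
def cross(v,t,up):
    for i in range(len(v)-1):
        if up and v[i]<t<=v[i+1] or (not up and v[i]>=t>v[i+1]): return i+(t-v[i])/(v[i+1]-v[i])
A=[];B=[]
for x in range(322,370,3):
    col=g[165:215,x]
    a=165+cross(col,135,True)   # outer far top edge
    k=int(np.argmax(col[25:]>200))+25
    p=165+k-1+cross(col[k-1:],200,True) if False else 165+cross(col[22:],200,True)+22
    A.append((x,a));B.append((x,p))
A=ray(c,A,.026);B=ray(c,B,.026)
for n,P in(("farouter",A),("nearinner",B)):
    k=np.polyfit(P[:,1],P[:,0],1);print(n,k.round(4),"ang",np.degrees(np.arctan(k[0])).round(2),"x at y=-.15",np.polyval(k,-.15).round(4))
for r in (186,190,194):
    row=g[r]
    m=305+cross(row[305:330],110,True); s=365+cross(row[365:385],110,False)
    print(r,ray(c,[(m,r),(s,r)],0).round(4).tolist())
# post
cs=cam("side");H=hsv(cs)
m=cv2.inRange(H,(4,120,60),(18,255,255)); m[:200]=0;m[240:]=0;m[:,:265]=0;m[:,300:]=0
ys,xs=np.nonzero(m);print("side post",xs.min(),xs.max(),ys.min(),ys.max())
print("foot front",ray(cs,[(xs[ys>ys.max()-4].mean(),ys.max()+.5)],0).round(4))
R=cs["extrinsics"];print("side campos",(-R[:3,:3].T@R[:3,3]).round(3))
H=hsv(c);m=cv2.inRange(H,(4,80,60),(20,255,255));m[:,:255]=0;m[:,290:]=0;m[:180]=0;m[215:]=0
ys,xs=np.nonzero(m);print(xs.min(),xs.max(),ys.min(),ys.max())
for t in g[190:212,262:280].astype(int)*0+img[190:212,262:280,0].astype(int): print(*t)
# overlay
for X in [(.56,.02),(.565,.024)]:
    print(X,proj(c,[(*X,.055),(*X,0)]).round(1).tolist(),proj(cs,[(*X,.055),(*X,0)]).round(1).tolist())
# rack caps in side view
H=hsv(cs);m=cv2.inRange(H,(0,0,190),(179,60,255))
n,l,s,ce=cv2.connectedComponentsWithStats(m)
for i in range(1,n):
    if 210<ce[i][0]<285 and 232<ce[i][1]<258 and s[i][4]>8: print(ce[i].round(1),ray(cs,ce[i],.037).round(4))
```

```text
campos [ 0.434 -0.007  0.897]
farouter [0.0943 0.6322] ang 5.39 x at y=-.15 0.618
nearinner [0.0976 0.5759] ang 5.57 x at y=-.15 0.5612
186 [[0.5975, -0.0762], [0.5937, -0.2075]]
190 [[0.5881, -0.0756], [0.5843, -0.2067]]
194 [[0.5787, -0.0748], [0.575, -0.206]]
side post 275 283 209 231
foot front [[0.5562 0.0317]]
side campos [0.217 0.859 0.714]
267 276 194 206
42 42 44 41 43 42 42 42 42 42 42 43 42 42 41 42 42 42
42 43 43 42 43 43 42 43 43 43 43 43 42 42 43 42 43 42
42 43 43 42 44 42 42 42 42 43 42 42 43 42 42 42 42 42
42 43 44 43 44 43 43 43 43 43 42 42 43 42 42 42 43 43
43 44 42 43 42 42 44 51 70 81 75 61 47 43 43 42 43 42
42 43 43 43 42 44 61 107 164 191 177 139 91 55 44 44 43 42
43 42 43 42 43 56 117 188 230 240 236 220 175 107 54 43 42 42
42 43 43 43 46 86 179 233 242 243 242 241 231 175 85 46 43 43
42 42 42 42 53 116 214 241 243 243 243 243 241 217 122 54 42 42
42 42 43 42 62 143 224 242 243 243 243 243 242 225 147 63 42 43
42 42 42 43 61 140 223 242 243 243 243 243 241 226 155 68 43 43
43 42 42 42 52 113 205 238 242 242 242 241 233 206 141 64 43 42
42 42 43 42 52 103 167 21
[... 194 characters left out ...]
9 111 104 80 54 43 42 42
42 43 43 42 42 43 42 46 62 76 84 84 71 53 45 43 42 42
42 43 43 42 42 42 42 42 45 47 49 50 46 43 42 43 43 43
43 43 42 42 42 43 42 43 42 43 43 43 42 43 42 42 42 43
43 42 41 42 42 42 42 42 42 43 43 43 42 43 42 43 42 42
43 42 42 42 43 43 42 43 43 43 42 42 42 43 42 43 42 43
42 43 42 43 42 42 42 43 43 42 42 42 43 42 43 42 42 43
(0.56, 0.02) [[272.9, 199.6], [273.7, 203.1]] [[279.1, 210.8], [279.8, 228.4]]
(0.565, 0.024) [[271.0, 197.4], [271.9, 201.0]] [[276.6, 211.3], [277.3, 229.0]]
[220.1 236.9] [[0.6629 0.1383]]
[228.2 239.1] [[0.6414 0.1395]]
[244.9 243.9] [[0.5972 0.1427]]
[253.6 246.1] [[0.5753 0.1434]]
[270.7 251.2] [[0.5319 0.1468]]
[279.9 253.9] [[0.5091 0.1488]]
```

Request:
move_arm(
  steps=[
    [0,3.5,-2.0,0,0,0,0],
    [0,3.5,-2.0,0,0,0,0],
    [0,3.5,-2.0,0,0,0,0],
    [0,3.5,-2.0,0,0,0,0],
    [0,3.5,-2.0,0,0,0,0],
  ],
  force=20,
)

```text
time_s: 0.87
tool_pos: [0.3538, -0.4552, 0.2478]
tool_rot: [180.0, -0.0, 20.0]
force: [2.0, -0.2, 0.4]
grip_width: 0.0617
```

Request:
move_arm(
  steps=[
    [0,3.5,-2.0,0,0,0,0],
    [0,3.5,-2.0,0,0,0,0],
    [0,3.5,-2.0,0,0,0,0],
    [0,3.5,-2.0,0,0,0,0],
    [0,3.5,-2.0,0,0,0,0],
  ],
)

```text
time_s: 1.28
tool_pos: [0.484, -0.3012, 0.248]
tool_rot: [179.9, -0.0, 20.0]
force: [0.6, -0.9, 0.7]
grip_width: 0.0282
```

Request:
move_arm(
  steps=[
    [0,0,0,0,0,0,-0.113],
    [0,0,0,0,0,0,-0.113],
    [0,0,0,0,0,0,-0.113],
    [0,0,0,0,0,0,-0.113],
    [0,0,0,0,0,0,-0.113],
  ],
)

```text
time_s: 1.7
tool_pos: [0.483, -0.3027, 0.2476]
tool_rot: [180.0, 0.0, 52.7]
force: [0.9, 0.5, 0.4]
grip_width: 0.0014
```

Request:
move_arm(
  steps=[
    [0,0,0,0,0,0,-0.113],
    [0,0,0,0,0,0,-0.113],
    [0,0,0,0,0,0,-0.113],
    [0,0,0,0,0,0,-0.113],
    [0,0,0,0,0,0,-0.113],
  ],
)

```text
time_s: 2.12
tool_pos: [0.483, -0.3029, 0.2477]
tool_rot: [180.0, 0.0, 85.1]
force: [0.4, -0.3, -0.3]
grip_width: 0.0
```

Request:
move_arm(
  steps=[
    [0,4.0,-0.15,0,0,0,0],
    [0,4.0,-0.15,0,0,0,0],
    [0,4.0,-0.15,0,0,0,0],
    [0,4.0,-0.15,0,0,0,0],
    [0,4.0,-0.15,0,0,0,0],
  ],
)

```text
time_s: 2.53
tool_pos: [0.4935, -0.1012, 0.2478]
tool_rot: [180.0, 0.0, 84.8]
force: [0.8, -0.4, 0.8]
grip_width: 0.0002
```

Request:
move_arm(
  steps=[
    [0,4.0,-0.15,0,0,0,0],
    [0,4.0,-0.15,0,0,0,0],
    [0,4.0,-0.15,0,0,0,0],
    [0,4.0,-0.15,0,0,0,0],
    [0,4.0,-0.15,0,0,0,0],
  ],
)

```text
time_s: 2.95
tool_pos: [0.5042, 0.0987, 0.248]
tool_rot: [179.9, 0.0, 84.8]
force: [1.1, -0.8, 0.1]
grip_width: 0.0003
```

Request:
move_arm(
  steps=[
    [0,0,0,0,0,0,0],
    [0,0,0,0,0,0,0],
  ],
)

```text
time_s: 3.12
tool_pos: [0.504, 0.1, 0.2479]
tool_rot: [180.0, -0.0, 85.1]
force: [-0.1, -0.7, 0.4]
grip_width: 0.0005
```

```bash
cat >> h.py <<'E'
th=np.radians(5.5); XB=np.array([-np.sin(th),-np.cos(th)]); YB=np.array([np.cos(th),-np.sin(th)]); MO=np.array([.5933,-.0475])
def tobay(p): d=np.atleast_2d(p)[:,:2]-MO; return np.c_[d@XB,d@YB]
def state():
    o=env.get_obs(); print("t %.2f tcp %s bay %s rot %s F %s"%(o["time_s"],o["tool_pos"].round(4),tobay(o["tool_pos"])[0].round(4),o["tool_rot"].round(1),o["force"].round(1))); return o
def rackpose(c,show=True):
    # largest saturated-blue component w/ caps, fit long axis by cap centroids at z=.039
    H=hsv(c); b=cv2.inRange(H,(105,120,60),(125,255,255))
    m=cv2.inRange(H,(0,0,185),(179,60,255))|cv2.inRange(H,(22,90,150),(34,255,255))
    near=cv2.dilate(b,np.ones((5,5)))
    n,l,s,ce=cv2.connectedComponentsWithStats(m)
    P=[]
    for i in range(1,n):
        if 15<=s[i][4]<=80:
            ring=cv2.dilate((l==i).astype(np.uint8),np.ones((5,5)))>0
            f=(b[ring&(l!=i)]>0).mean()
            if f>.5: P.append(ce[i])
    P=np.array(P); W=ray(c,P,.039); return P,W
E
python3 - <<'E'
from h import *
state()
c=cam("top");save(c,"t1.png");P,W=rackpose(c);print(np.c_[P,W].round(3)); 
C=np.array([-.1885,-.0]);C=np.array([-.1895,.0156])
for d in range(0,95,10):
    t=np.radians(d);a=np.array([-np.sin(t),-np.cos(t)]);n=np.array([np.cos(t),-np.sin(t)])
    print(d,(C+.11*a+(.015+.0095*np.cos(t)+.015*np.sin(t))*n).round(4))
E
```

```text
t 3.12 tcp [0.504  0.1    0.2479] bay [-0.1383 -0.103 ] rot [180.   -0.   85.1] F [-0.1 -0.7  0.4]
[[2.18657e+02 1.75057e+02 6.22000e-01 1.41000e-01]]
0 [-0.165  -0.0944]
10 [-0.1821 -0.0974]
20 [-0.1998 -0.0977]
30 [-0.2179 -0.095 ]
40 [-0.2358 -0.0892]
50 [-0.2528 -0.0801]
60 [-0.2684 -0.0678]
70 [-0.2818 -0.0524]
80 [-0.2924 -0.0344]
90 [-0.2995 -0.0144]
```

View pics/t1.png

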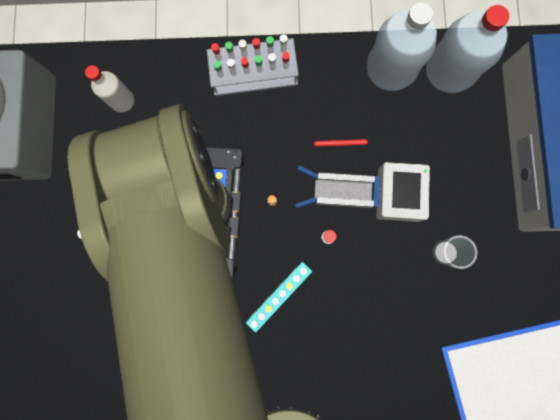

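Request:
move_arm(
  steps=[
    [0,0,0,4,0,0,0],
    [0,0,0,4,0,0,0],
    [0,0,0,4,0,0,0],
    [0,0,0,4,0,0,0],
    [0,0,0,3,0,0,0],
  ],
)

```text
time_s: 3.58
tool_pos: [0.5031, 0.0938, 0.0543]
tool_rot: [-179.8, 0.1, 84.6]
force: [0.2, -0.4, -0.3]
grip_width: 0.0002
```

Request:
move_arm(
  steps=[
    [0,0,0,1,0,0,0],
    [0,0,0,1,0,0,0],
    [0,0,0,0.4,0,0,0],
    [0,0,0,0,0,0,0],
  ],
)

```text
time_s: 3.92
tool_pos: [0.5052, 0.0963, 0.0341]
tool_rot: [179.9, 0.0, 84.7]
force: [-0.8, 0.4, -0.6]
grip_width: 0.0003
```

Run:
```python
from h import *
state()
c=cam("side");save(c,"s1.png",(150,100,430,310),2.8)
c=cam("wrist");save(c,"w1.png")
```

```text
t 3.92 tcp [0.5052 0.0963 0.0341] bay [-0.1347 -0.1014] rot [179.9   0.   84.7] F [-0.8  0.4 -0.6]
```

View pics/s1.png

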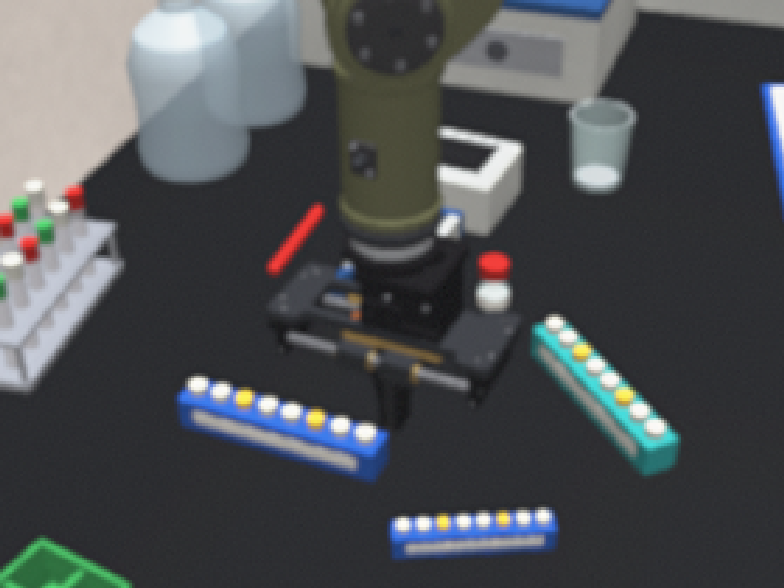

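View pics/w1.png

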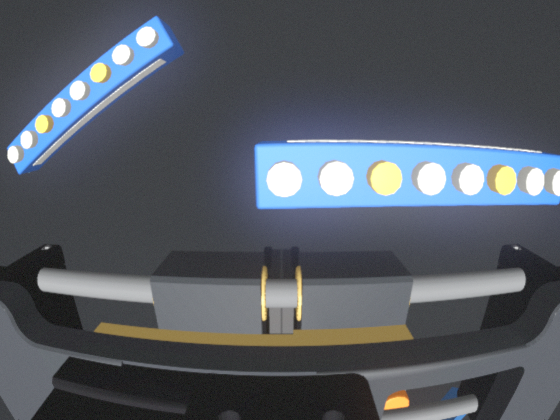

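Request:
move_arm(
  steps=[
    [0,0.8,0.1,0,0,0,0],
    [0,0.8,0.1,0,0,0,0],
    [0,0.6,0.1,0,0,0,0],
    [0,0.4,0.1,0,0,0,0],
    [0,0.3,0,0,0,0,0],
  ],
)

```text
time_s: 4.43
tool_pos: [0.5114, 0.1263, 0.0339]
tool_rot: [180.0, 0.0, 84.9]
force: [-1.0, -0.7, 0.4]
grip_width: 0.0007
```

Request:
move_arm(
  steps=[
    [0,0.4,0,0,0,0,0],
    [0,0.4,0,0,0,0,0],
    [0,0.4,0,0,0,0,0],
    [0,0.4,0,0,0,0,0],
    [0,0.4,0,0,0,0,0],
  ],
)

```text
time_s: 4.85
tool_pos: [0.5128, 0.1456, 0.0335]
tool_rot: [-180.0, 0.0, 84.8]
force: [-0.1, -1.0, 0.3]
grip_width: 0.0006
```

Run:
```python
from h import *
state()
c=cam("side");save(c,"s2.png",(150,100,430,310),2.8)
P,W=rackpose(c);print(np.c_[P,tobay(W)].round(3))
```

```text
t 4.85 tcp [0.5128 0.1456 0.0335] bay [-0.1845 -0.0986] rot [-180.     0.    84.8] F [-0.1 -1.   0.3]
[[ 3.36143e+02  2.84667e+02 -2.26000e-01 -2.51000e-01]
 [ 2.93273e+02  2.86955e+02 -2.69000e-01 -1.74000e-01]]
```

View pics/s2.png

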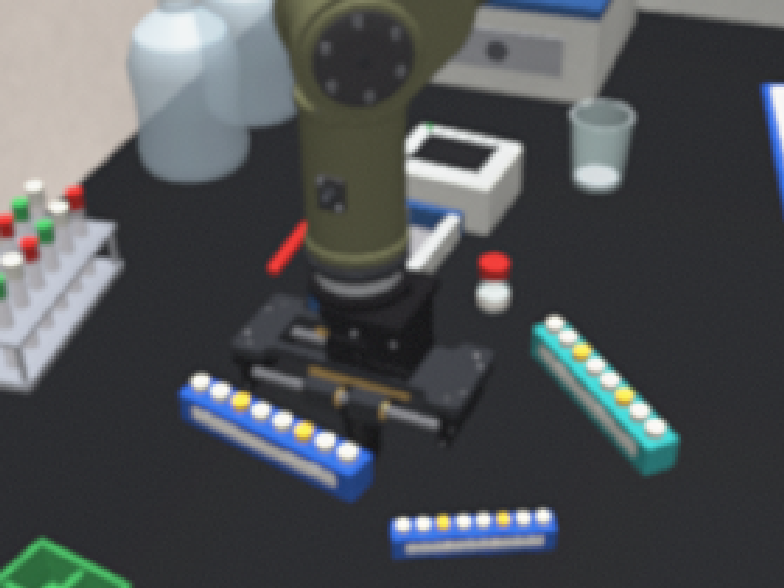

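```bash
sed -i 's/if f>.5: P/if f>.2: P/' h.py
cat >> h.py <<'E'
def rack(c):
    P,W=rackpose(c)
    B=tobay(W); k=(W[:,0]>.47)
    P,B=P[k],B[k]
    if len(B)<2: print("few",B);return
    m=B.mean(0);u,s,v=np.linalg.svd(B-m);d=v[0]; d=d*np.sign(d[0] if abs(d[0])>.1 else d[1])
    t=(B-m)@d
    ce=m+d*(t.max()+t.min())/2
    print("n",len(B),"span",(t.max()-t.min()).round(4),"centre(bay)",ce.round(4),"dir ang",np.degrees(np.arctan2(d[1],d[0])).round(1),"resid",((B-m)@v[1]).round(4))
E
```

```text
(no output)
```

Request:
move_arm(
  steps=[
    [0,0.5,0.02,0,0,0,0],
    [0,0.5,0.02,0,0,0,0],
    [0,0.5,0.05,0,0,0,0],
    [0,0.5,0.05,0,0,0,0],
    [0,0.5,0.1,0,0,0,0],
  ],
)

```text
time_s: 5.32
tool_pos: [0.5174, 0.1707, 0.0334]
tool_rot: [-180.0, -0.0, 84.8]
force: [-0.3, -0.1, -0.5]
grip_width: 0.0006
```

Request:
move_arm(
  steps=[
    [0,0.5,0.1,0,0,0,0],
    [0,0.5,0.1,0,0,0,0],
    [0,0.5,0.15,0,0,0,0],
    [0,0.5,0.15,0,0,0,0],
    [0,0.5,0.2,0,0,0,0],
  ],
)

```text
time_s: 5.73
tool_pos: [0.5269, 0.1947, 0.0335]
tool_rot: [-180.0, 0.0, 84.8]
force: [-0.6, -0.4, 0.3]
grip_width: 0.0008
```

Run:
```python
from h import *
state()
c=cam("side");save(c,"s3.png",(150,100,430,310),2.8);rack(c)
```

```text
t 5.73 tcp [0.5269 0.1947 0.0335] bay [-0.2347 -0.0894] rot [-180.     0.    84.8] F [-0.6 -0.4  0.3]
n 2 span 0.0449 centre(bay) [-0.2175 -0.0094] dir ang 50.7 resid [-0.  0.]
```

View pics/s3.png

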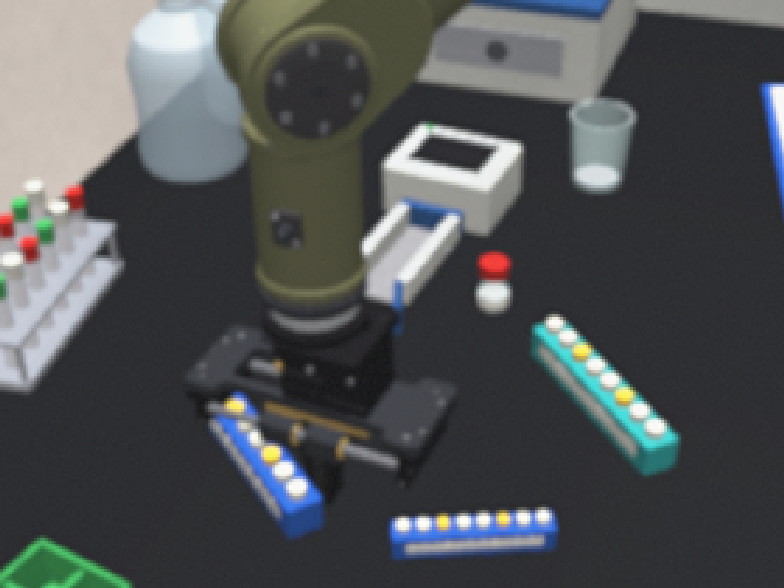

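Request:
move_arm(
  steps=[
    [0,0.45,0.2,0,0,0,0],
    [0,0.45,0.23,0,0,0,0],
    [0,0.45,0.25,0,0,0,0],
    [0,0.45,0.27,0,0,0,0],
    [0,0.4,0.3,0,0,0,0],
  ],
)

```text
time_s: 6.2
tool_pos: [0.5414, 0.2156, 0.0335]
tool_rot: [-180.0, -0.0, 84.8]
force: [-0.2, -0.2, -0.1]
grip_width: 0.0006
```

Request:
move_arm(
  steps=[
    [0,0.4,0.3,0,0,0,0],
    [0,0.4,0.31,0,0,0,0],
    [0,0.36,0.33,0,0,0,0],
    [0,0.35,0.37,0,0,0,0],
    [0,0.33,0.38,0,0,0,0],
  ],
)

```text
time_s: 6.62
tool_pos: [0.56, 0.2322, 0.0335]
tool_rot: [-180.0, 0.0, 84.8]
force: [-1.4, -0.8, 0.4]
grip_width: 0.0005
```

Run:
```python
from h import *
state()
c=cam("side");save(c,"s4.png",(150,100,430,310),2.8);rack(c)
c=cam("wrist");save(c,"w4.png")
```

```text
t 6.62 tcp [0.56   0.2322 0.0335] bay [-0.2753 -0.0599] rot [-180.     0.    84.8] F [-1.4 -0.8  0.4]
few []
```

View pics/s4.png

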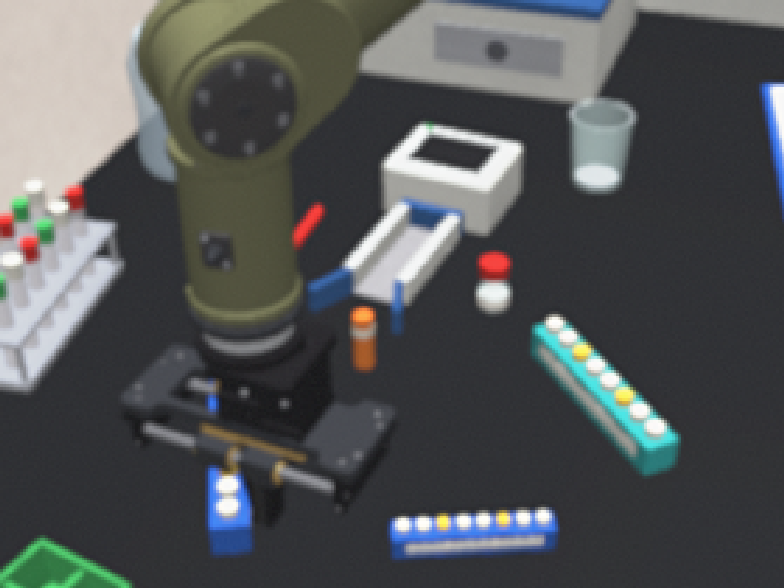

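View pics/w4.png

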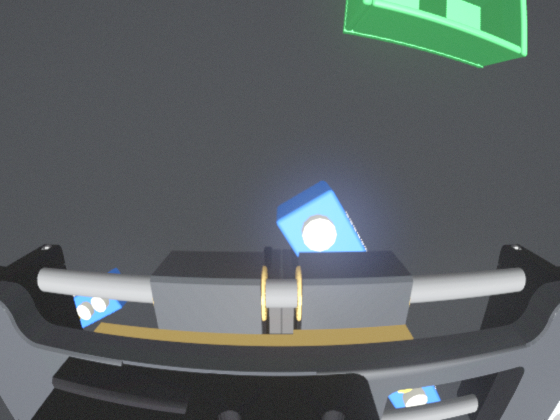

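Request:
move_arm(
  steps=[
    [0,0.3,0.38,0,0,0,0],
    [0,0.28,0.38,0,0,0,0],
    [0,0.27,0.38,0,0,0,0],
    [0,0.25,0.38,0,0,0,0],
    [0,0.22,0.38,0,0,0,0],
  ],
)

```text
time_s: 7.13
tool_pos: [0.5803, 0.2435, 0.0335]
tool_rot: [-180.0, -0.0, 84.8]
force: [0.1, -0.8, -0.2]
grip_width: 0.0005
```

Request:
move_arm(
  steps=[
    [0,0.2,0.38,0,0,0,0],
    [0,0.18,0.35,0,0,0,0],
    [0,0.1,0.25,0,0,0,0],
    [0,0,0,0,0,0,0],
  ],
)

```text
time_s: 7.47
tool_pos: [0.5907, 0.2474, 0.0335]
tool_rot: [180.0, -0.0, 84.8]
force: [0.2, 0.2, -0.4]
grip_width: 0.0003
```

Run:
```python
from h import *
state()
c=cam("side");save(c,"s5.png",(150,100,430,310),2.8);rack(c)
c=cam("wrist");save(c,"w5.png")
```

```text
t 7.47 tcp [0.5907 0.2474 0.0335] bay [-0.2933 -0.0309] rot [180.   -0.   84.8] F [ 0.2  0.2 -0.4]
few []
```

View pics/s5.png

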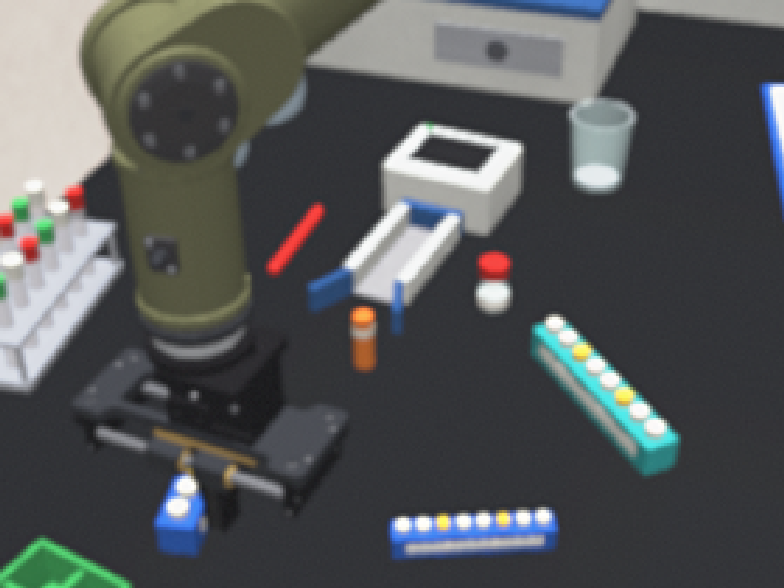

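View pics/w5.png

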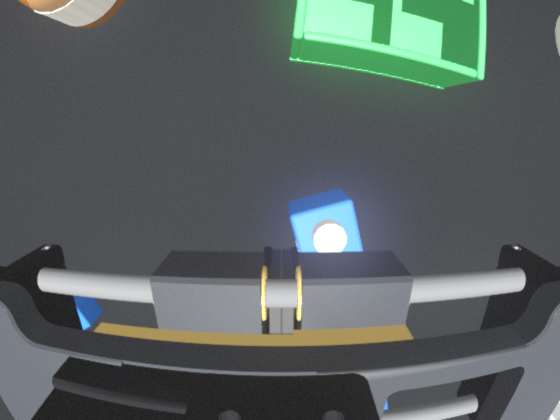

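Request:
move_arm(
  steps=[
    [0,0.12,0.3,0,0,0,0],
    [0,0.1,0.3,0,0,0,0],
    [0,0.1,0.3,0,0,0,0],
    [0,0,0,0,0,0,0],
    [0,0,-1.0,0,0,0,0],
  ],
)

```text
time_s: 7.98
tool_pos: [0.5912, 0.2498, 0.0336]
tool_rot: [179.9, -0.0, 84.7]
force: [-0.2, -0.4, 0.2]
grip_width: 0.0003
```

Request:
move_arm(
  steps=[
    [0,0,-2.5,0,0,0,0],
    [0,0,0,-4,0,0,0],
    [0,0,0,-4,0,0,0],
    [0,0,0,-4,0,0,0],
    [0,0,0,-3,0,0,0],
  ],
)

```text
time_s: 8.4
tool_pos: [0.564, 0.2535, 0.1869]
tool_rot: [179.8, -0.0, 84.8]
force: [0.3, 0.2, -0.7]
grip_width: 0.0005
```

Request:
move_arm(
  steps=[
    [0,-4,0,0,0,0,0],
    [0,-4,0,0,0,0,0],
    [0,-4,0,0,0,0,0],
    [0,-4,0,0,0,0,0],
    [0,-4,0,0,0,0,0],
  ],
)

```text
time_s: 8.82
tool_pos: [0.545, 0.052, 0.1836]
tool_rot: [180.0, 0.0, 84.8]
force: [0.6, 0.6, 0.0]
grip_width: 0.0005
```

Run:
```python
from h import *
state()
c=cam("top");save(c,"t6.png");rack(c)
c=cam("side");save(c,"s6.png",(150,100,430,310),2.8);rack(c)
```

```text
t 8.82 tcp [0.545  0.052  0.1836] bay [-0.0944 -0.0576] rot [180.    0.   84.8] F [0.6 0.6 0. ]
n 2 span 0.0214 centre(bay) [-0.3113  0.002 ] dir ang 12.1 resid [ 0. -0.]
few [[-0.31282239 -0.00117232]]
```

View pics/t6.png

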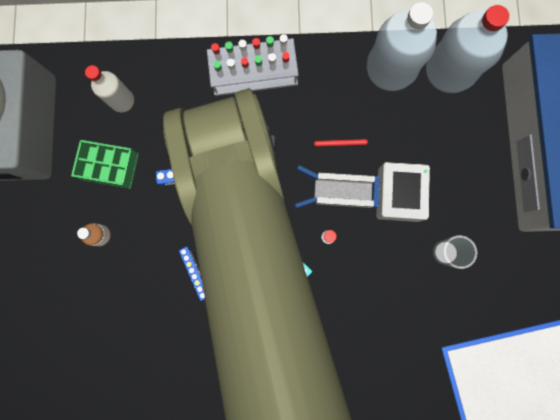

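View pics/s6.png

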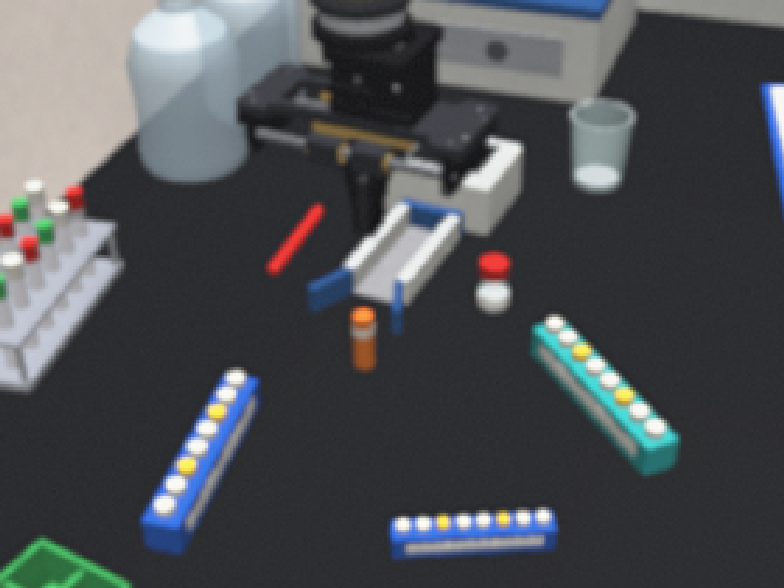

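```bash
cat >> h.py <<'E'
def ends(c,a,b,z=.039):
    B=tobay(ray(c,[a,b],z));d=B[0]-B[1]
    print("lead cap",B[0].round(4),"trail cap",B[1].round(4),"centre",B.mean(0).round(4),"len",np.linalg.norm(d).round(4),"ang",np.degrees(np.arctan2(d[1],d[0])).round(1))
E
python3 - <<'E'
from h import *
c=cam("side");ends(c,(234.3,234.6),(208.9,280.4))
H=hsv(c);m=cv2.inRange(H,(0,0,215),(179,50,255));n,l,s,ce=cv2.connectedComponentsWithStats(m)
for i in range(1,n):
    if 200<ce[i][0]<245 and 225<ce[i][1]<290 : print(s[i][4],ce[i].round(1),tobay(ray(c,ce[i],.039)).round(4))
E
```

```text
lead cap [-0.1726  0.0241] trail cap [-0.3247 -0.0061] centre [-0.2487  0.009 ] len 0.1551 ang 11.2
22 [233.5 234.5] [[-0.1731  0.026 ]]
26 [230.3 239.9] [[-0.1932  0.0224]]
1 [226. 244.] [[-0.2098  0.0237]]
26 [223.5 252.2] [[-0.2363  0.0139]]
29 [219.9 258.7] [[-0.2581  0.0093]]
1 [216. 263.] [[-0.2735  0.0096]]
29 [212.2 272.1] [[-0.3009  0.0015]]
33 [208.1 279.4] [[-0.323  -0.0029]]
```

Request:
move_arm(
  steps=[
    [0,1.9,3.6,0,0,0,0],
    [0,1.9,3.6,0,0,0,0],
    [0,1.9,3.6,0,0,0,0],
    [0,1.9,3.6,0,0,0,0],
    [0,0,0,0,0,0,0],
  ],
)

```text
time_s: 9.38
tool_pos: [0.7001, 0.1223, 0.1793]
tool_rot: [-179.9, -0.4, 85.0]
force: [-1.7, -1.7, -1.6]
grip_width: 0.0004
```

Request:
move_arm(
  steps=[
    [0,0,0,4,0,0,0],
    [0,0,0,4,0,0,0],
    [0,0,0,4,0,0,0],
    [0,0,0,2,0,0,0],
    [0,0,0,0.8,0,0,0],
  ],
)

```text
time_s: 9.8
tool_pos: [0.6926, 0.1176, 0.0305]
tool_rot: [-179.5, 0.0, 84.9]
force: [-0.5, -0.3, -0.2]
grip_width: 0.0009
```

Run:
```python
from h import *
state()
c=cam("side");save(c,"s7.png",(150,100,430,310),2.8)
```

```text
t 9.80 tcp [0.6926 0.1176 0.0305] bay [-0.1738  0.0831] rot [-179.5    0.    84.9] F [-0.5 -0.3 -0.2]
```

View pics/s7.png

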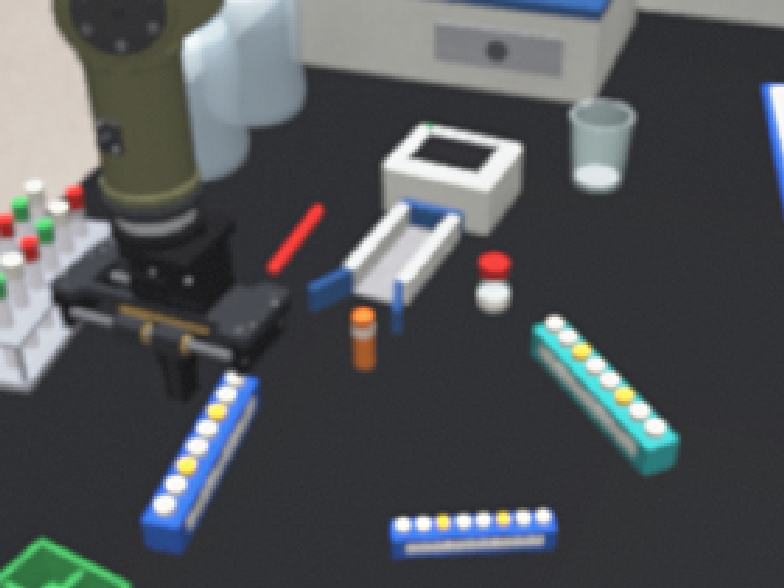

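Request:
move_arm(
  steps=[
    [0,0,-0.8,-0.2,0,0,0],
    [0,0,-0.8,0,0,0,0],
    [0,0,-0.5,0,0,0,0],
    [0,0,-0.4,0,0,0,0],
    [0,0,-0.4,0,0,0,0],
  ],
)

```text
time_s: 10.27
tool_pos: [0.6679, 0.119, 0.0393]
tool_rot: [179.8, -0.0, 84.8]
force: [0.3, -0.3, -0.6]
grip_width: 0.0002
```

Request:
move_arm(
  steps=[
    [0,0,-0.4,0,0,0,0],
    [0,0,-0.4,0,0,0,0],
    [0,0,-0.4,0,0,0,0],
    [0,0,-0.4,0,0,0,0],
    [0,0,0,0,0,0,0],
  ],
)

```text
time_s: 10.68
tool_pos: [0.6509, 0.1203, 0.0375]
tool_rot: [-180.0, 0.0, 84.8]
force: [0.0, 1.0, -0.5]
grip_width: 0.0004
```

```bash
cat >> h.py <<'E'
def caps(c,box):
    H=hsv(c);m=cv2.inRange(H,(0,0,215),(179,50,255));n,l,s,ce=cv2.connectedComponentsWithStats(m)
    Q=np.array([ce[i] for i in range(1,n) if box[0]<ce[i][0]<box[2] and box[1]<ce[i][1]<box[3] and s[i][4]>8])
    B=tobay(ray(c,Q,.039));print(B.round(4).tolist())
    k=np.polyfit(B[:,0],B[:,1],1);print("ang",np.degrees(np.arctan(k[0])).round(1),"resid",(B[:,1]-np.polyval(k,B[:,0])).round(4),"span",np.ptp(B[:,0]).round(4),"mid x",((B[:,0].max()+B[:,0].min())/2).round(4),"y mid",np.polyval(k,(B[:,0].max()+B[:,0].min())/2).round(4))
E
python3 - <<'E'
from h import *
state()
c=cam("side");save(c,"s8.png",(150,100,430,310),2.8);caps(c,(195,222,262,292))
E
```

```text
t 10.68 tcp [0.6509 0.1203 0.0375] bay [-0.1726  0.0412] rot [-180.     0.    84.8] F [ 0.   1.  -0.5]
[[-0.1843, 0.0115], [-0.2376, 0.0068], [-0.2595, 0.0054], [-0.3029, 0.0019], [-0.3251, -0.0001]]
ang 4.6 resid [ 0.0001 -0.0003  0.0001  0.0001 -0.0001] span 0.1408 mid x -0.2547 y mid 0.0057
```

View pics/s8.png

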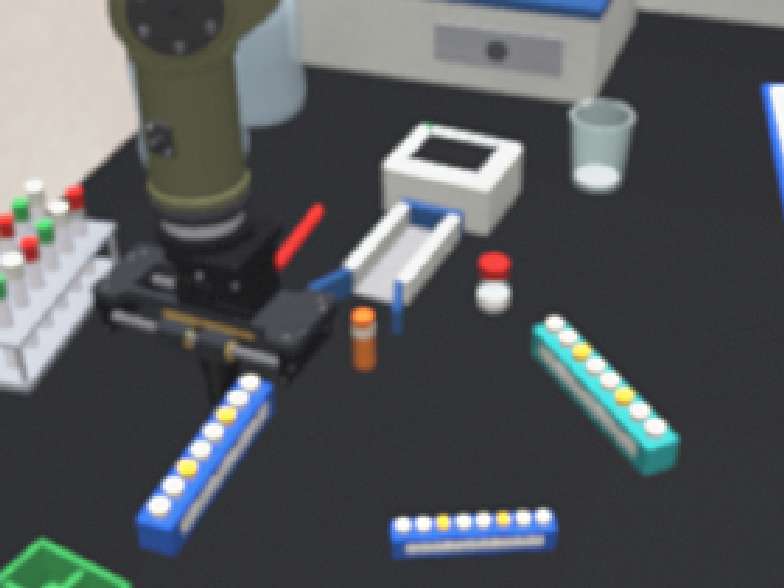

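Request:
move_arm(
  steps=[
    [0,0,-0.25,0.1,0,0,0],
    [0,0,-0.25,0.1,0,0,0],
    [0,0,-0.15,0.1,0,0,0],
    [0,0,0,0,0,0,0],
  ],
)

```text
time_s: 11.07
tool_pos: [0.6449, 0.1209, 0.0343]
tool_rot: [-180.0, 0.0, 84.8]
force: [1.4, 0.0, 0.1]
grip_width: 0.0002
```

Run:
```python
from h import *
state()
c=cam("side");caps(c,(195,222,262,292))
```

```text
t 11.07 tcp [0.6449 0.1209 0.0343] bay [-0.1726  0.0352] rot [-180.     0.    84.8] F [1.4 0.  0.1]
[[-0.1723, 0.0071], [-0.1947, 0.0064], [-0.2492, 0.0041], [-0.3033, 0.0024], [-0.3257, 0.0017]]
ang 2.1 resid [-0.      0.0001 -0.0002 -0.      0.0001] span 0.1534 mid x -0.249 y mid 0.0043
```

Run:
```python
from h import *
c=cam("top");H=hsv(c);m=cv2.inRange(H,(50,100,50),(75,255,255));m[:130]=0;m[200:]=0;m[:,:60]=0;m[:,150:]=0
co=max(cv2.findContours(m,0,2)[0],key=cv2.contourArea);b=cv2.boxPoints(cv2.minAreaRect(co));h=cv2.approxPolyDP(cv2.convexHull(co),3,True)[:,0]
save(c,"t9.png",(50,120,250,270),4)
for z in(.0,.045):print(z,np.c_[h,ray(c,h,z),tobay(ray(c,h,z))].round(3).tolist())
c=cam("side");H=hsv(c);m=cv2.inRange(H,(50,100,50),(75,255,255));m[:280]=0;m[:,:100]=0;m[:,220:]=0
co=max(cv2.findContours(m,0,2)[0],key=cv2.contourArea);h=cv2.approxPolyDP(cv2.convexHull(co),3,True)[:,0]
for z in(.0,.045):print(z,np.c_[h,tobay(ray(c,h,z))].round(3).tolist())
```

```text
0.0 [[79.0, 141.0, 0.723, 0.482, -0.54, 0.078], [127.0, 147.0, 0.705, 0.366, -0.422, 0.071], [137.0, 153.0, 0.689, 0.342, -0.397, 0.058], [130.0, 187.0, 0.608, 0.357, -0.404, -0.024], [71.0, 176.0, 0.638, 0.498, -0.547, -0.008]]
0.045 [[79.0, 141.0, 0.709, 0.458, -0.514, 0.066], [127.0, 147.0, 0.691, 0.347, -0.403, 0.059], [137.0, 153.0, 0.676, 0.324, -0.378, 0.047], [130.0, 187.0, 0.599, 0.338, -0.385, -0.031], [71.0, 176.0, 0.628, 0.473, -0.521, -0.015]]
0.0 [[194.0, 306.0, -0.369, 0.007], [199.0, 324.0, -0.404, -0.03], [154.0, 368.0, -0.523, -0.014], [125.0, 350.0, -0.515, 0.061], [117.0, 333.0, -0.49, 0.103], [162.0, 292.0, -0.365, 0.092]]
0.045 [[194.0, 306.0, -0.4, -0.023], [199.0, 324.0, -0.433, -0.057], [154.0, 368.0, -0.545, -0.042], [125.0, 350.0, -0.537, 0.028], [117.0, 333.0, -0.514, 0.068], [162.0, 292.0, -0.396, 0.058]]
```

View pics/t9.png

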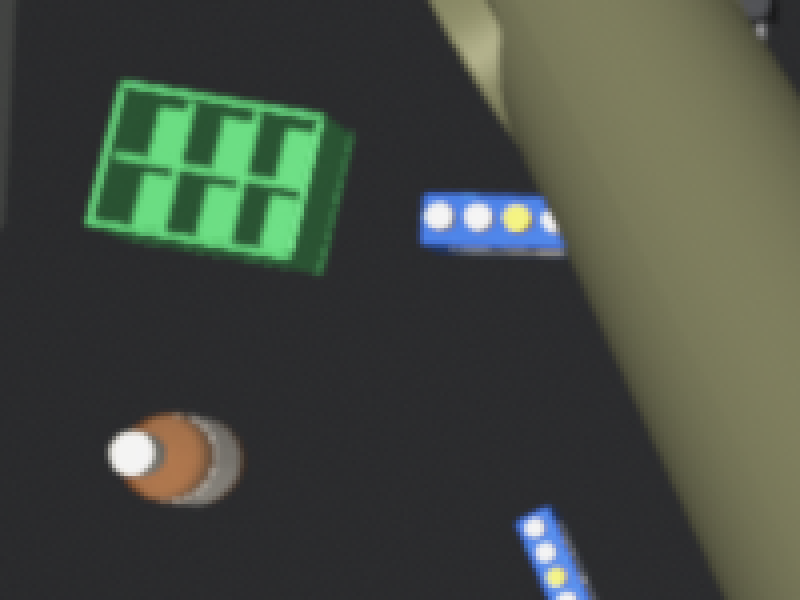

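Request:
move_arm(
  steps=[
    [0,0,1.0,0,0,0,0],
    [0,0,1.0,0,0,0,0],
    [0,0,0,-3,0,0,0],
    [0,0,0,-3,0,0,0],
    [0,0,0,-3,0,0,0],
  ],
)

```text
time_s: 11.63
tool_pos: [0.6646, 0.119, 0.1246]
tool_rot: [-179.9, -0.0, 84.8]
force: [0.1, 1.4, 0.3]
grip_width: 0.0003
```

Request:
move_arm(
  steps=[
    [0,3.8,-1.1,0,0,0,0],
    [0,3.8,-1.1,0,0,0,0],
    [0,3.8,-1.1,0,0,0,0],
    [0,3.8,-1.1,0,0,0,0],
    [0,3.8,-1.1,0,0,0,0],
  ],
)

```text
time_s: 12.05
tool_pos: [0.627, 0.3147, 0.1245]
tool_rot: [-180.0, 0.0, 84.8]
force: [0.4, 0.6, 0.4]
grip_width: 0.0006
```

Request:
move_arm(
  steps=[
    [0,0,0,0,0,0,0],
    [0,0,0,0,0,0,0],
  ],
)

```text
time_s: 12.22
tool_pos: [0.625, 0.318, 0.1245]
tool_rot: [-179.9, -0.1, 85.2]
force: [0.0, -0.6, -0.5]
grip_width: 0.0004
```

Run:
```python
from h import *
state()
c=cam("wrist");save(c,"w10.png")
```

```text
t 12.22 tcp [0.625  0.318  0.1245] bay [-0.3668 -0.0034] rot [-1.799e+02 -1.000e-01  8.520e+01] F [ 0.  -0.6 -0.5]
```

View pics/w10.png

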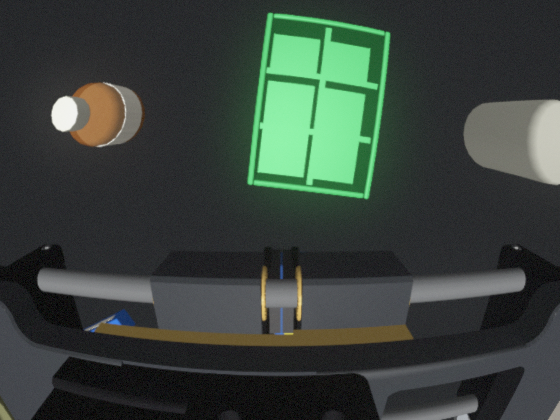

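Request:
move_arm(
  steps=[
    [0,0,0.4,2,0,0,0],
    [0,0,0,2,0,0,0],
    [0,0,0,2,0,0,0],
    [0,0,0,2,0,0,0],
    [0,0,0,1,0,0,0],
  ],
)

```text
time_s: 12.68
tool_pos: [0.6316, 0.3089, 0.0313]
tool_rot: [-179.8, 0.2, 84.6]
force: [0.4, -0.4, -0.7]
grip_width: 0.0003
```

Run:
```python
from h import *
state()
c=cam("side");save(c,"s11.png",(130,140,340,300),3.7)
```

```text
t 12.68 tcp [0.6316 0.3089 0.0313] bay [-0.3584  0.004 ] rot [-179.8    0.2   84.6] F [ 0.4 -0.4 -0.7]
```

View pics/s11.png

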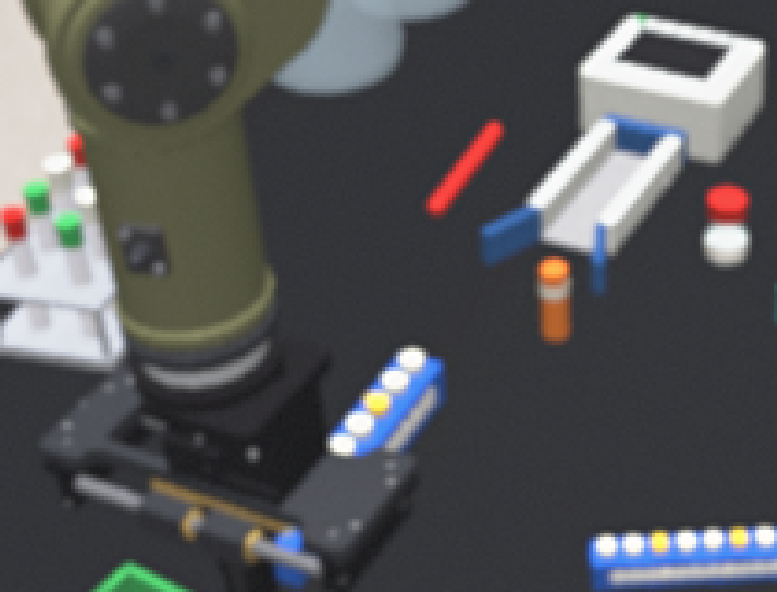

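Request:
move_arm(
  steps=[
    [0,0,0,-0.2,0,0,0],
    [0,-0.3,-0.1,0,0,0,0],
    [0,-0.3,-0.1,0,0,0,0],
    [0,-0.4,0,0,0,0,0],
    [0,-0.5,0,0,0,0,0],
  ],
)

```text
time_s: 13.15
tool_pos: [0.6287, 0.2982, 0.0378]
tool_rot: [179.9, -0.1, 84.8]
force: [0.3, 3.9, 1.2]
grip_width: 0.0004
```

Request:
move_arm(
  steps=[
    [0,-0.6,0,0,0,0,0],
    [0,-0.6,0,0,0,0,0],
    [0,-0.6,0,0,0,0,0],
    [0,-0.6,0,0,0,0,0],
    [0,-0.6,0,0,0,0,0],
  ],
)

```text
time_s: 13.57
tool_pos: [0.6256, 0.2676, 0.0367]
tool_rot: [180.0, -0.0, 84.8]
force: [-0.0, 0.8, 1.9]
grip_width: 0.0003
```

Run:
```python
from h import *
state()
c=cam("side");save(c,"s12.png",(150,140,360,300),3.7);caps(c,(195,200,300,292))
```

```text
t 13.57 tcp [0.6256 0.2676 0.0367] bay [-0.3168  0.0019] rot [180.   -0.   84.8] F [-0.   0.8  1.9]
[[-0.1545, 0.0047], [-0.2047, 0.0033], [-0.2689, -0.1737]]
ang 58.2 resid [-0.0286  0.051  -0.0224] span 0.1144 mid x -0.2117 y mid -0.059
```

View pics/s12.png

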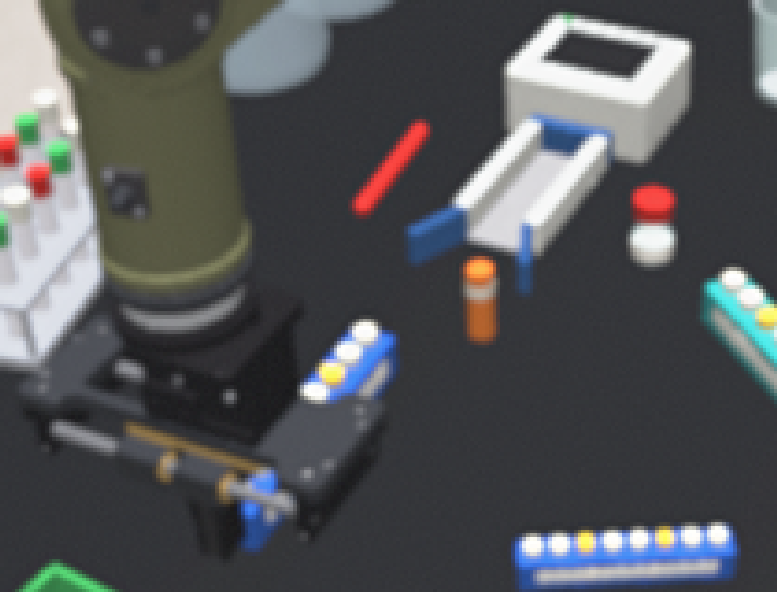

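Request:
move_arm(
  steps=[
    [0,-0.6,0,0.05,0,0,0],
    [0,-0.6,0,0.05,0,0,0],
    [0,-0.6,0,0,0,0,0],
    [0,-0.6,0,0,0,0,0],
    [0,-0.6,0,0,0,0,0],
  ],
)

```text
time_s: 14.03
tool_pos: [0.6227, 0.2375, 0.0353]
tool_rot: [-180.0, 0.0, 84.8]
force: [1.1, 1.8, 1.6]
grip_width: -0.0001
```

Request:
move_arm(
  steps=[
    [0,-0.6,0,0,0,0,0],
    [0,-0.6,0,0,0,0,0],
    [0,-0.6,0,0,0,0,0],
    [0,-0.6,0,0,0,0,0],
    [0,-0.6,0,0,0,0,0],
  ],
)

```text
time_s: 14.45
tool_pos: [0.6199, 0.2076, 0.0353]
tool_rot: [-180.0, 0.0, 84.8]
force: [0.2, 1.3, 0.7]
grip_width: 0.0006
```

Request:
move_arm(
  steps=[
    [0,-0.6,0,0,0,0,0],
    [0,-0.6,0,0,0,0,0],
    [0,-0.6,0,0,0,0,0],
    [0,-0.6,0,0,0,0,0],
    [0,-0.6,0,0,0,0,0],
  ],
)

```text
time_s: 14.87
tool_pos: [0.6172, 0.1778, 0.0354]
tool_rot: [-180.0, 0.0, 84.8]
force: [0.6, 1.6, -1.2]
grip_width: 0.0003
```

Run:
```python
from h import *
state()
c=cam("side");save(c,"s13.png",(200,140,410,300),3.7);caps(c,(225,180,300,292))
c=cam("top");save(c,"t13.png")
```

```text
t 14.87 tcp [0.6172 0.1778 0.0354] bay [-0.2265  0.0022] rot [-180.     0.    84.8] F [ 0.6  1.6 -1.2]
[[0.0732, 0.0145], [0.0504, -0.0298], [-0.0641, 0.0014], [-0.2685, -0.1737]]
ang 26.4 resid [-0.0008 -0.0338  0.0542 -0.0195] span 0.3417 mid x -0.0976 y mid -0.0694
```

View pics/s13.png

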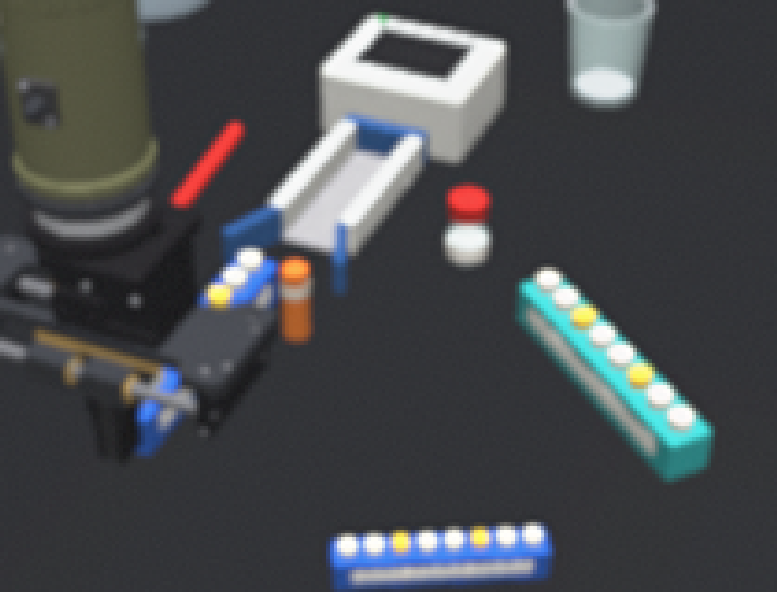

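View pics/t13.png

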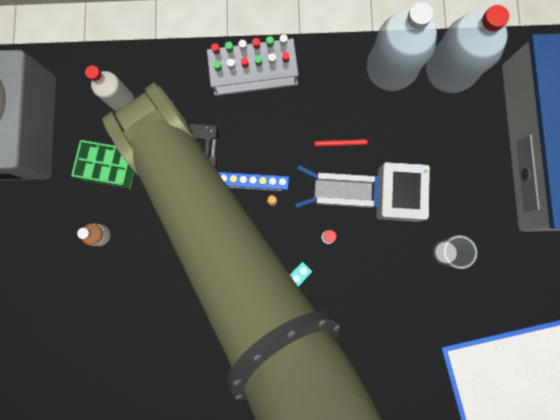

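Request:
move_arm(
  steps=[
    [0,-0.6,0,0,0,0,0],
    [0,-0.6,0,0,0,0,0],
    [0,-0.6,0,0,0,0,0],
    [0,-0.6,0,0,0,0,0],
    [0,-0.6,0,0,0,0,0],
  ],
)

```text
time_s: 15.38
tool_pos: [0.6147, 0.1482, 0.0356]
tool_rot: [180.0, -0.0, 84.8]
force: [-1.2, 2.0, 0.9]
grip_width: 0.0003
```

Request:
move_arm(
  steps=[
    [0,-0.5,0,0,0,0,0],
    [0,-0.5,0,0,0,0,0],
    [0,-0.5,0,0,0,0,0],
    [0,-0.5,0,0,0,0,0],
    [0,-0.5,0,0,0,0,0],
  ],
)

```text
time_s: 15.8
tool_pos: [0.6124, 0.1234, 0.0356]
tool_rot: [180.0, -0.0, 84.8]
force: [0.4, 1.8, 0.9]
grip_width: 0.0005
```

Run:
```python
from h import *
state()
c=cam("top");save(c,"t14.png",(170,120,450,300),2.8)
```

```text
t 15.80 tcp [0.6124 0.1234 0.0356] bay [-0.172   0.0026] rot [180.   -0.   84.8] F [0.4 1.8 0.9]
```

View pics/t14.png

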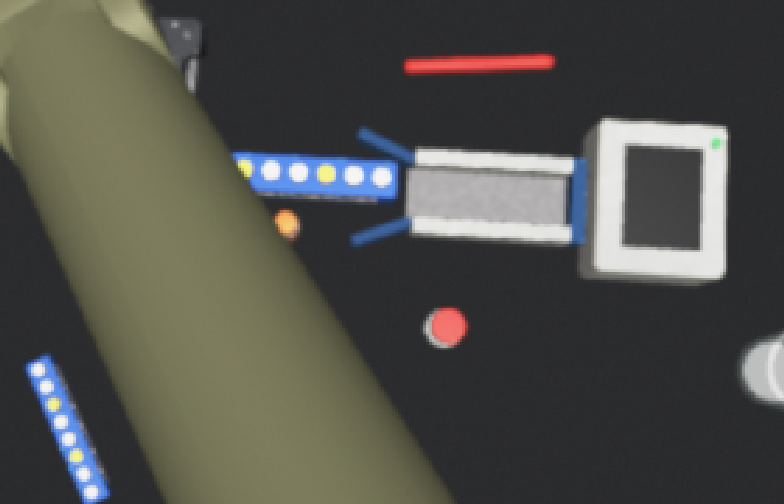

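Run:
```python
from h import *
c=cam("top")
P=np.array([(270,170),(298,172),(353,175),(381.5,177)])/2.8+[170,120]
print(tobay(ray(c,P,.039)).round(4))
print("edges",tobay(ray(c,np.array([(397,162),(397,198)])/2.8+[170,120],.03)).round(4))
```

```text
[[-0.0822  0.0043]
 [-0.0598  0.0042]
 [-0.0159  0.0047]
 [ 0.0068  0.0046]]
edges [[ 0.0188  0.0194]
 [ 0.0205 -0.0099]]
```

Request:
move_arm(
  steps=[
    [0,-0.4,-0.05,0,0,0,0],
    [0,-0.4,-0.05,0,0,0,0],
    [0,-0.4,-0.05,0,0,0,0],
    [0,-0.4,-0.05,0,0,0,0],
    [0,-0.4,-0.05,0,0,0,0],
  ],
)

```text
time_s: 16.32
tool_pos: [0.6079, 0.1037, 0.0354]
tool_rot: [-180.0, 0.0, 84.8]
force: [0.1, 1.0, -0.1]
grip_width: 0.0004
```

Request:
move_arm(
  steps=[
    [0,-0.4,0,0,0,0,0],
    [0,-0.4,0,0,0,0,0],
    [0,-0.4,0,0,0,0,0],
    [0,-0.4,0,0,0,0,0],
    [0,-0.4,0,0,0,0,0],
  ],
)

```text
time_s: 16.73
tool_pos: [0.6062, 0.0837, 0.0354]
tool_rot: [-180.0, 0.0, 84.8]
force: [0.4, 2.1, -0.9]
grip_width: 0.0006
```

Run:
```python
from h import *
state()
c=cam("top");save(c,"t15.png",(170,120,450,300),2.8)
```

```text
t 16.73 tcp [0.6062 0.0837 0.0354] bay [-0.1318  0.0003] rot [-180.     0.    84.8] F [ 0.4  2.1 -0.9]
```

View pics/t15.png

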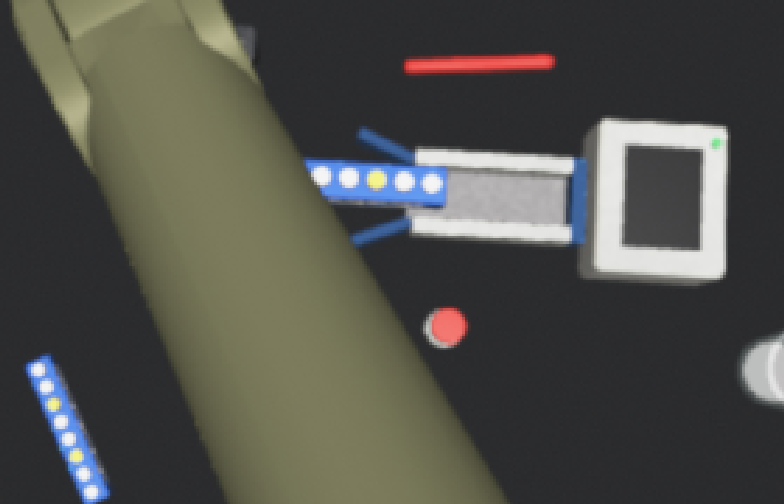

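Request:
move_arm(
  steps=[
    [0,-0.5,0,0,0,0,0],
    [0,-0.5,0,0,0,0,0],
    [0,-0.5,0,0,0,0,0],
    [0,-0.5,0,0,0,0,0],
    [0,-0.5,0,0,0,0,0],
  ],
)

```text
time_s: 17.2
tool_pos: [0.604, 0.0587, 0.0356]
tool_rot: [180.0, 0.0, 84.8]
force: [-0.4, 1.4, 0.7]
grip_width: 0.0005
```

Request:
move_arm(
  steps=[
    [0,-0.5,0,0,0,0,0],
    [0,-0.5,0,0,0,0,0],
    [0,-0.5,0,0,0,0,0],
    [0,-0.5,0,0,0,0,0],
    [0,-0.5,0,0,0,0,0],
  ],
)

```text
time_s: 17.62
tool_pos: [0.6017, 0.0339, 0.0356]
tool_rot: [180.0, 0.0, 84.8]
force: [1.1, 0.9, 0.2]
grip_width: 0.0003
```

Request:
move_arm(
  steps=[
    [0,-0.5,0,0,0,0,0],
    [0,-0.5,0,0,0,0,0],
    [0,-0.5,0,0,0,0,0],
    [0,-0.5,0,0,0,0,0],
    [0,-0.5,0,0,0,0,0],
  ],
)

```text
time_s: 18.03
tool_pos: [0.5994, 0.009, 0.0356]
tool_rot: [180.0, 0.0, 84.8]
force: [0.3, 2.2, 0.0]
grip_width: 0.0003
```

Run:
```python
from h import *
state()
c=cam("top");save(c,"t16.png",(170,120,450,300),2.8)
```

```text
t 18.03 tcp [0.5994 0.009  0.0356] bay [-0.0569  0.0007] rot [180.    0.   84.8] F [0.3 2.2 0. ]
```

View pics/t16.png

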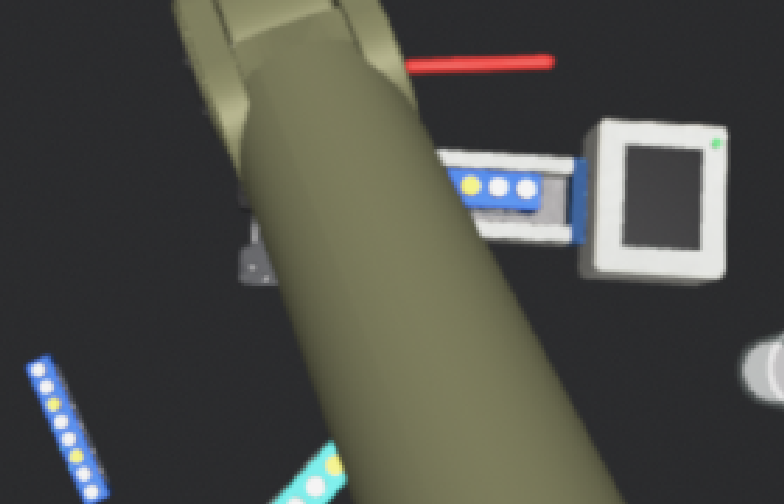

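Request:
move_arm(
  steps=[
    [0,-0.4,0,0,0,0,0],
    [0,-0.4,0,0,0,0,0],
    [0,-0.4,0,0,0,0,0],
    [0,-0.4,0,0,0,0,0],
    [0,-0.3,0,0,0,0,0],
  ],
)

```text
time_s: 18.5
tool_pos: [0.5977, -0.0101, 0.0355]
tool_rot: [-180.0, 0.0, 84.8]
force: [2.0, 1.2, 0.1]
grip_width: 0.0005
```

Request:
move_arm(
  steps=[
    [0,-0.1,0,0,0,0,0],
    [0,-0.1,0,0,0,0,0],
    [0,-0.1,0,0,0,0,0],
  ],
)

```text
time_s: 18.75
tool_pos: [0.5974, -0.0124, 0.0355]
tool_rot: [-180.0, -0.0, 84.8]
force: [0.9, 2.1, -0.6]
grip_width: 0.0001
```

Request:
move_arm(
  steps=[
    [0,-0.1,0,0,0,0,0],
    [0,-0.1,0,0,0,0,0],
    [0,-0.1,0,0,0,0,0],
  ],
)

```text
time_s: 19.0
tool_pos: [0.5971, -0.0154, 0.0355]
tool_rot: [-180.0, 0.0, 84.8]
force: [-0.5, 1.5, -0.8]
grip_width: 0.0007
```

Run:
```python
from h import *
state()
c=cam("top");save(c,"t17.png",(310,150,400,220),8)
```

```text
t 19.00 tcp [ 0.5971 -0.0154  0.0355] bay [-0.0323  0.0007] rot [-180.     0.    84.8] F [-0.5  1.5 -0.8]
```

View pics/t17.png

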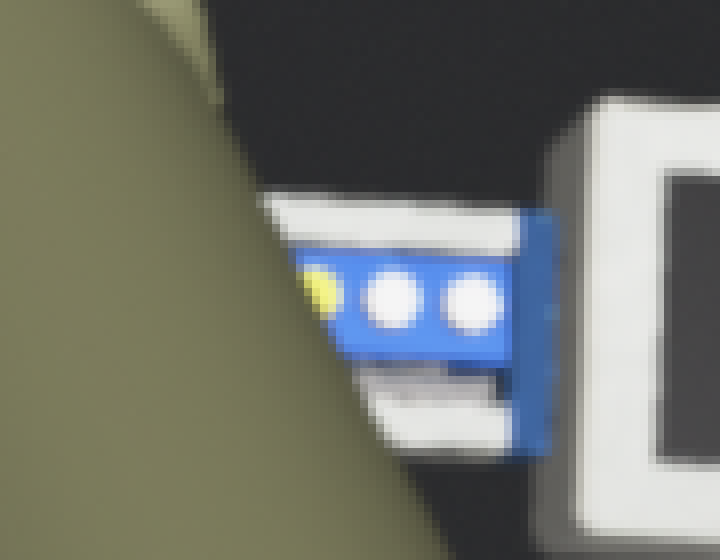

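Nearly at the stop, with no force rise yet. Creep on, 1 mm per row.

Request:
move_arm(
  steps=[
    [0,-0.1,0,0,0,0,0],
    [0,-0.1,0,0,0,0,0],
  ],
)

```text
time_s: 19.22
tool_pos: [0.5971, -0.0163, 0.0355]
tool_rot: [180.0, -0.1, 84.8]
force: [0.5, 4.8, -0.5]
grip_width: 0.0005
```

Request:
move_arm(
  steps=[
    [0,-0.1,0,0,0,0,0],
    [0,0,0,0,0,0,0],
  ],
)

```text
time_s: 19.38
tool_pos: [0.597, -0.0164, 0.0356]
tool_rot: [180.0, -0.1, 84.8]
force: [0.6, 5.3, -1.4]
grip_width: 0.0004
```

Request:
move_arm(
  steps=[
    [0,-0.2,0,0,0,0,0],
    [0,0,0,0,0,0,0],
  ],
)

```text
time_s: 19.55
tool_pos: [0.5971, -0.0164, 0.0357]
tool_rot: [179.9, -0.3, 84.9]
force: [1.1, 8.5, -0.1]
grip_width: 0.0003
```

Request:
move_arm(
  steps=[
    [0,0.5,0,0,0,0,0],
    [0,1.0,0,0,0,0,0],
    [0,2.5,0,0,0,0,0],
    [0,0,0,-3,0,0,0],
    [0,0,0,-4,0,0,0],
  ],
)

```text
time_s: 19.97
tool_pos: [0.5972, 0.0209, 0.1027]
tool_rot: [-179.5, 0.0, 85.0]
force: [1.3, -0.2, 1.0]
grip_width: 0.0006
```

Request:
move_arm(
  steps=[
    [0,0,0,-4,0,0,0],
    [0,4,0,0,0,0,0],
    [0,4,0,0,0,0,0],
    [0,4,0,0,0,0,0],
    [0,4,0,0,0,0,0],
  ],
)

```text
time_s: 20.38
tool_pos: [0.6153, 0.1794, 0.1461]
tool_rot: [179.9, 0.1, 84.7]
force: [-0.1, -0.5, 0.2]
grip_width: 0.0002
```

Run:
```python
from h import *
state()
c=cam("top");save(c,"t18.png",(170,100,450,300),2.8)
c=cam("side");save(c,"s18.png",(150,100,430,310),2.8)
```

```text
t 20.38 tcp [0.6153 0.1794 0.1461] bay [-2.28e-01  2.00e-04] rot [1.799e+02 1.000e-01 8.470e+01] F [-0.1 -0.5  0.2]
```

View pics/t18.png

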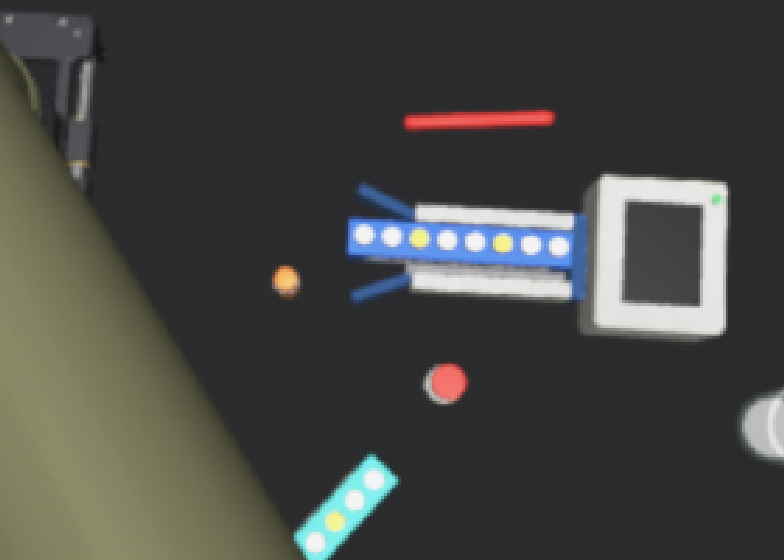

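View pics/s18.png

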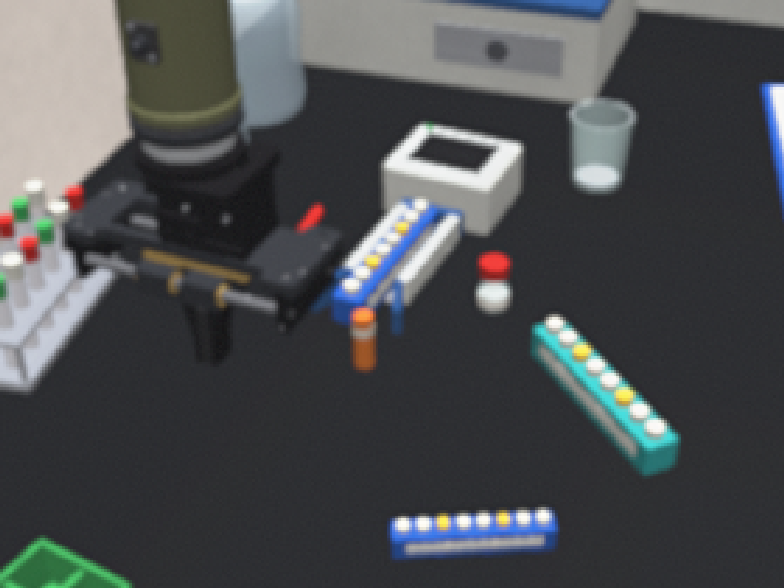

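Run:
```python
from h import *
c=cam("top")
ends(c,(558.5/2.8+170,247/2.8+100),(364/2.8+170,234.5/2.8+100))
caps(c,(290,175,372,197))
state(); job.sign_off()
```

```text
lead cap [0.147  0.0027] trail cap [-0.007   0.0025] centre [0.07   0.0026] len 0.154 ang 0.1
[[0.0938, 0.0248], [-0.0082, 0.0034], [0.0137, 0.0033], [0.0578, 0.0035], [0.0796, 0.0032], [0.1238, 0.0039], [0.1457, 0.0041]]
ang 1.6 resid [ 0.0176 -0.0009 -0.0016 -0.0027 -0.0036 -0.0042 -0.0046] span 0.154 mid x 0.0688 y mid 0.0065
t 20.53 tcp [0.6137 0.1842 0.1458] bay [-0.2326 -0.0019] rot [-1.80e+02 -1.00e-01  8.52e+01] F [ 0.4 -0.5  0.6]
the job is handed in; nothing more can be done
```

The rack is home in the bay and the job is handed in at about 20.5 s of the 72 s allowed; sign-off reports no verdict.

With shut fingers I swung the rack by pushing its robot-side end away from the bay. I then trimmed the leading end from the far side until it lined up with the lane. Last, I pushed it lengthwise from behind, past the post and into the bay, until it met the stop. There the tool stopped advancing and the wrist force rose to about 8 N. I then backed away and up.

**Last checks (top camera, cap positions):**
- **Position:** the rack's centre is at about x = 0.069–0.070 m and y = +0.003 m in the bay frame. The allowed ranges are 0.063–0.075 m and ±0.012 m.
- **Angle:** about 0.1° to the lane from the two end caps. The automatic cap fit gave 1.6° and y = 6.5 mm, but it had picked up a piece of bay wall as a cap. Both results are within the limits.
- **Flat and clear:** the rack looks flat in the side view, and the wrist force is about zero with the arm clear.
- **Other things:** the post, vial, beaker, marker and both look-alike racks look unmoved in the last pictures. The tip tray was only partly in view, and the reagent bottle was not in view.

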